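Back off the hand nut and swing the clamp strap off the casting

ROBOT

A 6-joint arm with a two-finger parallel gripper is mounted at the origin on the work surface. World frame = base frame: x ahead of the robot, y to its left, z up, the work surface at z = 0. Lengths are in mm, angles in rad, forces in N, time in s.
With the tool pointing down it reaches from about 300 to 775 mm from the base axis. Payload 14.6 kg.
Tool frame: the origin (TCP) lies at the very end of the fingers, on their centre line; the grasp point (between the pads) lies 19 mm behind it; z points along the fingers, y is the line along which they close (so a half turn about z gives the same grasp; the last joint's range is limited). The gripper opens to 94 mm and grips with 3 to 60 N. Pads are 16 mm wide; open, the fingers measure 119 mm over their backs; the gripper's body (75 mm by 177 mm) begins 78 mm behind the grasp point.
Start: joints at [-1.301, 0.3, 1.521, -0, 1.321, -0.067], TCP at [181.75, -519.092, 205.446] pointing down, gripper open.
Joint ranges: [-3.03, 3.03], [-0.79, 2.21], [0.23, 2.52], [-1.04, 4.18], [0, 3.07], [-2.55, 2.55]. Speed limits (rad/s): [2.22, 2.22, 2.57, 3.14, 3.14, 3.14].

INTERFACE

Orientations are given as [roll, pitch, yaw] about the fixed x, y, z axes, in that order (R = Rz(yaw) Ry(pitch) Rx(roll)).
In Python, from cell import read_state, viewer, manip, models gives the robot as it stands.
- The arm moves only by the tool carry_out, never from a script. Its argument "deltas" is a list of rows, each an object with "dp": the shift along the tool's x, y, z in mm, a list of three; "roll": the turn about the tool's z in degrees; "gripper": the opening, from -1 (shut) to 1 (fully open), so that 0 is half open. In form: [{"dp": [tx, ty, tz], "roll": roll, "gripper": gripper}, ...]. A call has 1 to 12 rows; each row is the pose to reach, as a shift and turn from the pose commanded when the call began, along the tool's axes at that moment; what a row does not reach only later rows make up. A row lasts 1/12 s, in which the tool goes at most 41.7 mm and 7.16 degrees, less where a joint would pass 70% of its speed; a pose out of reach is approached as far as the arm can. A call with a gripper value outside its range is refused whole. The fingers move at their own pace and stop on an object; "newtons" is the grip in N (left out, the last holds). Time passes only in rows, so rows that repeat a pose let the fingers close. It gives the time, the measured TCP pose, the force, the opening and the grip force at its end, in the units of the state.
- read_state(): the state, without advancing time (a new reading comes with each control period).
- viewer.camera(name): name is "scene" or "top" or "wrist"; returns the picture (400x640x3 uint8, red, green, blue); there is no depth.
- viewer.camera_params(name): a dict with "fovy" (degrees; the focal length in pixels is half the picture's height over the tangent of half this angle, whatever the lens; pixels are square), "cx", "cy" (the principal point, pixels), "eye" and "attitude" of the camera in the world; the wrist camera has in their place "T_tool_cam" (4x4, takes a point from camera to tool coordinates, whose origin is the TCP and whose axes are the flange's). Camera axes: x right, y up, looking along -z (the intrinsics and any distortion apply to the point x, -y, -z); pixel columns grow to the right and rows downward; lengths in mm; the calibration is good to about 2 mm. A picture is of the moment at which its call begins: read the wrist's pose just before it. camera_params takes no time and is no camera call.
- manip.sign_off(): hands the job in; it is judged then, once.
Trained networks look in the newest picture that a camera, given by its name, has taken for a name from the list of things; names that differ only in an ending like _2 or _b are one class to them, and where a whole thing is asked for, a point or a joint stands for the part that bears it (a point fixed in the world has none). Each returns a list of dicts, best first, with "p" (0 to 1); they miss things now and then, are a little off and sometimes report something else, mostly with a low value. They report only what shows in the picture. A call takes as long as a camera call.
- models.cut_out(camera, label): "region" (400x640 bool, what is visible of it) and "box" ([left, top, right, bottom] in pixels, round what is visible of it).
The state is a dict: "clock": time; "joints": joint angles; "qd": joint speeds; "effort": joint torques, N m; "eef_pos": TCP position; "eef_rot": TCP orientation; "wrist_force": force on the tool from outside, world axes, zero at the start; "moment": the same for the moment, N m; "finger_gap": finger opening in mm; "finger_force": force on a finger pad.
Only numpy, scipy, OpenCV 4.12 (cv2) and the standard library are available. Lean on these libraries where they do the work, as an engineer would, in place of code of your own. Each camera call takes 0.05 s, during which the arm holds its last target. There are 200 camera calls.

TASK

Free the casting in the deburring fixture so that it can be taken out later: with a fingertip on its knurled rim, roll the big hand nut anticlockwise (seen from above) two full turns, counting them by the line engraved on it, then gently push the strap round with a fingertip, off the casting and up to its stop. Only touch and push, gripping and lifting nothing; leave the casting sitting in its nest, and the small end thumbscrew and the tools and parts lying around as they are.

Things in the scene. Friction and masses are not known exactly. Their poses are not given: they have to be found in the camera images.
- fixture: Grey steel base plate, 210 x 290 x 20 mm, bolted to the bench (does not move). Origin on the axis of the clamp's upright stud, on the bench top; z up. Plate spans x -73..137, y -145..145 mm in its own frame. The casting lies across it at x = 85 mm, its length along y. The 20 mm dia threaded stud stands at the origin, its top 116 mm above the bench. No part of the fixture except the stud, nut and strap is higher than 56 mm above the bench.
- nut_top (a point): Centre of the flat top of the hand nut's disc, on the stud's axis, 91 mm above the bench when tight. The hand nut is a plain steel disc 96 mm in diameter over its straight-knurled rim (36 ridges, 2 mm high) and 22 mm thick (this point down to its underside), too wide to take in a gripper; its top is flat. Axes turn with the nut, x along the engraved line.
- nut_mark (a point): Outer end of the dark line (7 mm wide, from 19 to 43 mm off the axis, with a round dot at its outer end) engraved on the nut's top, 42 mm from its axis. When tight the line points along the strap to the casting.
- clamp_nut (a joint): Turn of the hand nut in rad, 0 tight as found, growing anticlockwise seen from above as it loosens, counted on over full turns (one turn = 6.283). Right-hand 4 mm pitch thread: nut, washer and strap (lifted by a spring under it) rise 4 mm per turn. Turns against 0.10 N m of friction and stays where it is left; runs to 20 rad.
- strap_toe (a point): End of the dark steel clamp strap that holds the casting down, on its centre line at mid-thickness, 105 mm from the stud's axis. The strap is a bar 150 x 28 x 14 mm under the nut, from 45 mm behind the stud to this toe; a 4 mm washer separates it from the nut. The toe projects 57 mm beyond the nut's rim. As found it sits in the casting's saddle, 5 mm below the pocket rims at either side, and cannot swing until the nut has been backed off about one and a quarter turns.
- strap (a joint): Swing of the strap about the stud in rad: 0 over the casting (along the fixture's x), growing anticlockwise seen from above, 1.571 against its stop (along the fixture's y). Swings against 0.06 N m of friction and stays where it is left.
- casting_center (a point): Middle of the clamped aluminium casting, half-way up. A lamp housing 70 x 218 x 36 mm, 0.4 to 0.8 kg, with two round pockets in each half and a saddle 34 mm wide in the middle for the strap. Lies loose on the base plate between four low pins and two end stops; saddle 51 mm, pocket rims 56 mm above the bench. Its x and y axes lie as the fixture's.
- thumbscrew (a joint): Turn of the small end thumbscrew in rad, 0 as found. To be left alone.
- thumbscrew_head (a point): Centre of the small thumbscrew's knurled head, 28 mm dia, 12 mm thick, axis level along the fixture's y, at the casting's -y end.
- gauge_center (a point): Bystander: middle of a plug gauge, 96 mm long, 15 mm dia, lying on the base plate.
- spare_nut_center (a point): Bystander: middle of a small knurled nut, 32 mm dia, 18 mm high, standing on the base plate.
- file_center (a point): Bystander: a flat file with wooden handle lying on the bench, 275 mm long, along its x; this point at the handle's front end.
- scraper_center (a point): Bystander: a scraper, 200 mm long, lying on the bench along its x.
- brush_center (a point): Bystander: a wire brush, 230 mm long, lying on the bench, along its x.
- next_casting_center (a point): Bystander: middle of the next casting, like the clamped one, lying on the bench.

How it is judged:
By the outcome, as a careful person would: the job done as asked, in the order asked, and still so for the second after the job is handed in, with the robot touching nothing.
It also fails if it takes over 72 s, if anything falls off the work surface, if the arm or the gripper's body presses on something with over 40 N, if the wrist force passes 120 N, or if a joint passes its speed limit or range.

## Working session

There is one attempt and no reset: what is moved stays moved. The work goes in short steps, Python scripts to look and compute and a tool call to move; the robot and the scene stay as the last step left them, time stands still between calls to the robot, and variables do not carry over. Pictures are saved under pics/ and viewed, at most 10 in all, crops included, and the job is handed in when it is done.

Besides the shell and the picture viewer there is one more tool, called after "Call:" as a command line: name --argument value ..., lists and objects as JSON in quotes. carry_out: Moves the arm, as the interface text tells. Its arguments: {"type":"object","properties":{"deltas":{"type":"array"},"newtons":{"type":"number"}},"required":["deltas"]}

```bash
mkdir -p pics; ls; python3 - <<'E'
from cell import read_state, viewer, manip, models
import cv2,numpy as np
s=read_state();print(s)
for n in("top","scene","wrist"):
    im=viewer.camera(n);cv2.imwrite(f"pics/{n}0.png",im[:,:,::-1]);print(n,viewer.camera_params(n))
    for l in("nut_top","nut_mark","strap","casting_center","thumbscrew_head","fixture","spare_nut_center"):
        for d in models.cut_out(n,l)[:2]:
            r=d["region"];ys,xs=np.nonzero(r);print(l,round(d["p"],2),d["box"],xs.mean().round(1) if len(xs) else 0,ys.mean().round(1) if len(xs) else 0)
E
```

```text
pics
{'clock': 0.0, 'joints': array([-1.30059738e+00,  3.00482722e-01,  1.52159133e+00, -1.23025228e-05,
        1.32069560e+00, -6.65711955e-02]), 'qd': array([ 0.00070239,  0.0008381 ,  0.00232415,  0.00033692, -0.00038646,
       -0.0009597 ]), 'effort': array([-1.02736911e-03, -5.31805015e+01, -3.52732480e+01,  7.07761617e-02,
        2.43626320e-02, -1.29129930e-04]), 'eef_pos': array([ 181.68000244, -518.84398442,  204.87562053]), 'eef_rot': array([-3.14041747e+00, -6.64063180e-05,  3.36773153e-01]), 'wrist_force': array([ 0.23210127,  0.46243096, -0.17604621]), 'moment': array([ 0.03004603, -0.02768817,  0.0095631 ]), 'finger_force': 0.0, 'finger_gap': 94.1733589815617}
top {'fovy': 57.30851319340059, 'cx': 322.15932176702177, 'cy': 204.42767405322118, 'eye': array([ 442.52995074,   -6.44162972, 1050.48529038]), 'attitude': array([ 0.12640802,  0.01104921, -1.55779978])}
nut_top 0.64 [270.6, 212.8, 306.8, 251.2] 290.0 233.1
nut_top 0.26 [446.4, 248.3, 527.0, 273.7] 487.1 259.7
nut_mark 0.83 [269.4, 214.7, 307.4, 251.9] 290.2 233.2
nut_mark 0.31 [258.2, 224.5, 268.0, 236.7] 262
[... 767 characters left out ...]
206.3] 336.5 198.3
casting_center 0.97 [308.4, 186.8, 368.1, 220.7] 337.0 206.1
fixture 0.59 [285.4, 170.7, 382.9, 232.5] 329.0 200.5
spare_nut_center 0.62 [316.5, 170.9, 344.8, 194.3] 328.6 182.4
spare_nut_center 0.39 [343.0, 181.2, 349.2, 187.3] 345.6 184.8
wrist {'fovy': 69.76693993345864, 'cx': 319.26887403642536, 'cy': 194.1015023326567, 'T_tool_cam': array([[-5.12771983e-04,  9.68471560e-01,  2.49123613e-01,
         7.26423927e+01],
       [ 9.99999861e-01,  5.27449798e-04,  7.83459406e-06,
         2.84100240e-01],
       [-1.23812618e-04,  2.49123582e-01, -9.68471696e-01,
        -1.78942763e+02],
       [ 0.00000000e+00,  0.00000000e+00,  0.00000000e+00,
         1.00000000e+00]])}
```

```bash
cat > h.py <<'E'
import numpy as np,cv2
from scipy.spatial.transform import Rotation as R
from cell import read_state, viewer, manip, models
def cam(n,s=None):
    p=viewer.camera_params(n)
    f=200/np.tan(np.radians(p["fovy"])/2)
    if n=="wrist":
        s=s or read_state(); T=np.eye(4);T[:3,:3]=R.from_euler("xyz",s["eef_rot"]).as_matrix();T[:3,3]=s["eef_pos"]
        T=T@p["T_tool_cam"];return f,p["cx"],p["cy"],T[:3,3],T[:3,:3]
    return f,p["cx"],p["cy"],p["eye"],R.from_euler("xyz",p["attitude"]).as_matrix()
def ray(c,u,v,z):
    f,cx,cy,e,M=c
    d=M@np.array([(u-cx)/f,-(v-cy)/f,-1]);return e+d*(z-e[2])/d[2]
def proj(c,P):
    f,cx,cy,e,M=c
    q=M.T@(np.asarray(P)-e);return cx+f*q[0]/-q[2],cy-f*q[1]/-q[2]
E
python3 - <<'E'
from h import *
t=cv2.imread("pics/top0.png");cv2.imwrite("pics/top0c.png",cv2.resize(t[150:300,200:400],None,fx=4,fy=4,interpolation=cv2.INTER_CUBIC))
c=cam("top");s=cam("scene")
print("nut",ray(c,289.5,232.5,91),"casting",ray(c,304.3,207.0,54),"spare",ray(c,263.4,230,38))
N=ray(c,289.5,232.5,91);print(proj(s,N))
E
```

```text
nut [489.20360604  90.34291043  91.        ] casting [561.34084524  55.12275859  54.        ] spare [497.79096349 168.20106879  38.        ]
(np.float64(328.86996957992653), np.float64(179.78620415666526))
```

View pics/top0c.png

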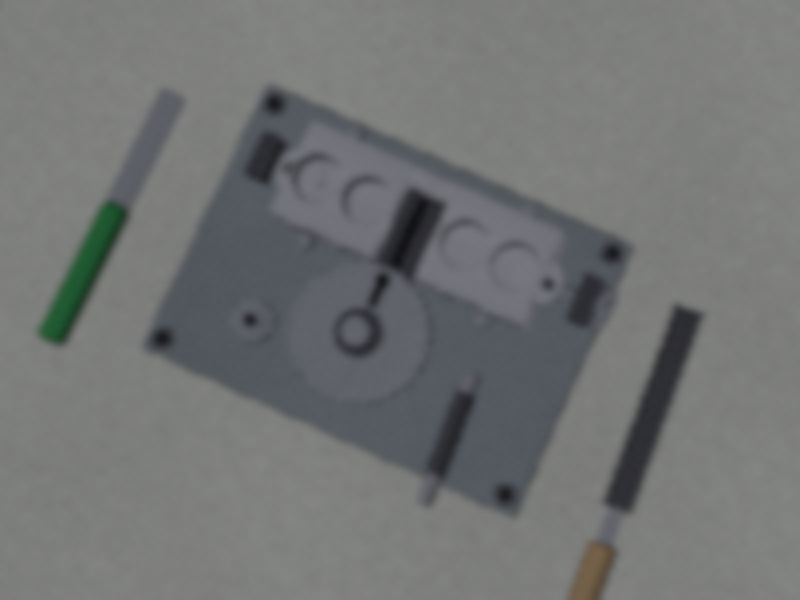

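View pics/scene0.png

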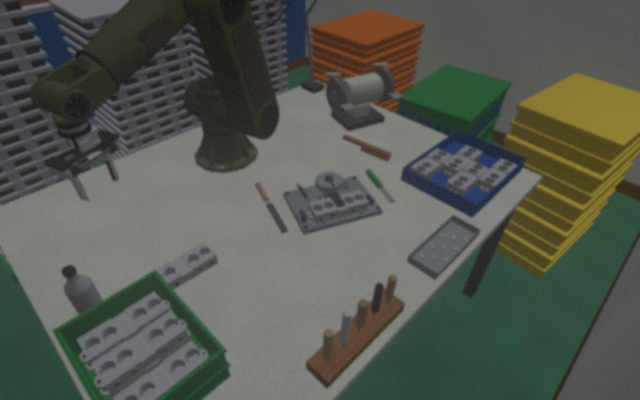

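The top crop shows the nut disc at crop (358,333), its line pointing to the strap, and the toe at about (425,195). The spare nut is at (250,320) and the gauge at (448,440). The scene view confirms the layout. Next I'll move to where the wrist camera can see the nut.

Call:
carry_out --deltas '[{"dp": [0, 0, -40], "roll": 0, "gripper": -1}, {"dp": [40, -45, -50], "roll": 0, "gripper": -1}, {"dp": [70, -79, -50], "roll": 0, "gripper": -1}, {"dp": [98, -110, -50], "roll": 0, "gripper": -1}, {"dp": [126, -142, -50], "roll": 0, "gripper": -1}, {"dp": [154, -173, -50], "roll": 0, "gripper": -1}, {"dp": [182, -204, -50], "roll": 0, "gripper": -1}, {"dp": [210, -236, -50], "roll": 0, "gripper": -1}, {"dp": [238, -267, -50], "roll": 0, "gripper": -1}, {"dp": [266, -299, -50], "roll": 0, "gripper": -1}, {"dp": [294, -330, -50], "roll": 0, "gripper": -1}, {"dp": [322, -362, -50], "roll": 0, "gripper": -1}]' --newtons 40

```text
clock: 2.2
eef_pos: [356.1, -93.8, 255.8]
eef_rot: [3.141, -0.001, 0.336]
wrist_force: [0.1, -0.3, 0.1]
finger_gap: 17.6
finger_force: 0.0
```

Call:
carry_out --deltas '[{"dp": [26, -30, 0], "roll": 0, "gripper": -1}, {"dp": [52, -60, 5], "roll": 0, "gripper": -1}, {"dp": [78, -88, 20], "roll": 0, "gripper": -1}, {"dp": [99, -111, 35], "roll": 0, "gripper": -1}, {"dp": [99, -111, 50], "roll": 0, "gripper": -1}, {"dp": [99, -111, 50], "roll": 0, "gripper": -1}, {"dp": [99, -111, 50], "roll": 0, "gripper": -1}]'

```text
clock: 2.78
eef_pos: [412.4, 41.6, 205.4]
eef_rot: [-3.141, 0.001, 0.337]
wrist_force: [0.6, -0.3, -0.4]
finger_gap: 0.3
finger_force: 0.0
```

```bash
python3 - <<'E'
from h import *
s=read_state();print(s["clock"],s["eef_pos"],s["eef_rot"],s["finger_gap"],s["wrist_force"])
im=viewer.camera("wrist");cv2.imwrite("pics/w1.png",im[:,:,::-1]);c=cam("wrist",s)
for l in("nut_top","nut_mark","strap","casting_center"):
    for d in models.cut_out("wrist",l)[:2]:
        r=d["region"];ys,xs=np.nonzero(r);u,v=xs.mean(),ys.mean();print(l,round(d["p"],2),np.round(d["box"]),u.round(1),v.round(1),ray(c,u,v,{"nut_top":91,"nut_mark":91}.get(l,56)))
E
```

```text
2.7833 [412.39606031  41.61838206 205.41167634] [-3.14128453e+00  1.19799940e-03  3.37338403e-01] 0.3401840010122039 [ 0.59986962 -0.25841543 -0.36910291]
nut_top 0.95 [249.  53. 349. 154.] 298.4 101.1 [491.29329581  90.54925404  91.        ]
nut_mark 0.79 [253.  52. 349. 150.] 298.2 101.0 [491.36202577  90.75335317  91.        ]
strap 0.62 [325.  14. 377.  79.] 351.3 45.3 [563.38483069  58.83353852  56.        ]
casting_center 0.62 [263.   0. 442. 131.] 362.7 56.6 [557.23737044  43.71034175  56.        ]
```

View pics/w1.png

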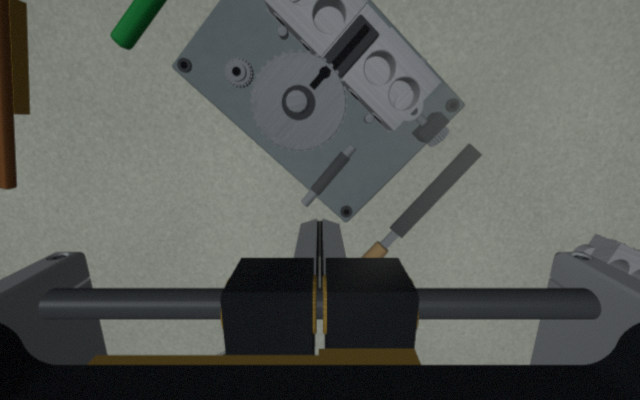

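The wrist view shows the nut centred at (298,101) with its line towards (325,70) and the strap and toe upper right at about (370,22). The spare nut is at (238,72) and the gauge at (328,175). The nut measures (491, 90.5) and matches the top camera. I'll go beside the rim, then down.

Call:
carry_out --deltas '[{"dp": [35, 21, 0], "roll": 0, "gripper": -1}, {"dp": [68, 42, 10], "roll": 0, "gripper": -1}, {"dp": [90, 55, 35], "roll": 0, "gripper": -1}, {"dp": [90, 55, 70], "roll": 0, "gripper": -1}, {"dp": [90, 55, 105], "roll": 0, "gripper": -1}, {"dp": [90, 55, 126], "roll": 0, "gripper": -1}, {"dp": [90, 55, 126], "roll": 0, "gripper": -1}, {"dp": [90, 49, 126], "roll": 0, "gripper": -1}, {"dp": [90, 45, 126], "roll": 0, "gripper": -1}, {"dp": [90, 45, 126], "roll": 0, "gripper": -1}]'

```text
clock: 3.87
eef_pos: [513.3, 29.6, 81.5]
eef_rot: [3.141, -0.003, 0.337]
wrist_force: [-0.1, 0.7, 0.6]
finger_gap: 0.6
finger_force: 0.0
```

Call:
carry_out --deltas '[{"dp": [0, -1, 0], "roll": 0, "gripper": -1}, {"dp": [0, -2, 0], "roll": 0, "gripper": -1}, {"dp": [0, -2, 0], "roll": 0, "gripper": -1}]'

```text
clock: 4.12
eef_pos: [512.1, 31.0, 80.2]
eef_rot: [3.141, -0.001, 0.337]
wrist_force: [-0.6, -0.1, -0.5]
finger_gap: 0.2
finger_force: 0.0
```

```bash
python3 - <<'E'
from h import *
s=read_state();print(s["clock"],s["eef_pos"],s["eef_rot"],s["finger_gap"],s["wrist_force"])
im=viewer.camera("wrist");cv2.imwrite("pics/w2.png",im[:,:,::-1]);c=cam("wrist",s)
for l in("nut_top","strap"):
    for d in models.cut_out("wrist",l)[:1]:
        r=d["region"];ys,xs=np.nonzero(r);u,v=xs.mean(),ys.mean();print(l,round(d["p"],2),np.round(d["box"]),ray(c,u,v,91 if l=="nut_top" else 65))
E
```

```text
4.1167 [512.10082021  30.95540993  80.16046949] [ 3.14121103e+00 -1.09856621e-03  3.36939178e-01] 0.24472588778684642 [-0.62811957 -0.11902935 -0.4878088 ]
nut_top 0.61 [144. 166. 298. 292.] [503.20226837  94.36682942  91.        ]
strap 0.64 [256. 101. 343. 197.] [559.45702449  60.085905    65.        ]
```

View pics/w2.png

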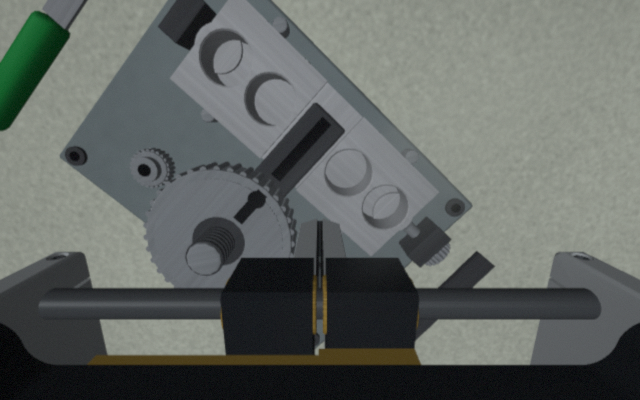

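The picture shows the fingertip (320,222) next to the knurl at (297,215), with the line's dot at (257,199). I'll creep in to make contact.

Call:
carry_out --deltas '[{"dp": [0, -1, 0], "roll": 0, "gripper": -1}, {"dp": [0, -2, 0], "roll": 0, "gripper": -1}, {"dp": [0, -2, 0], "roll": 0, "gripper": -1}]'

```text
clock: 4.52
eef_pos: [511.1, 32.8, 79.4]
eef_rot: [-3.142, 0.0, 0.337]
wrist_force: [-0.3, -0.3, 1.0]
finger_gap: 0.5
finger_force: 0.0
```

Call:
carry_out --deltas '[{"dp": [0, -1, 0], "roll": 0, "gripper": -1}, {"dp": [0, -1, 0], "roll": 0, "gripper": -1}]'

```text
clock: 4.68
eef_pos: [510.8, 33.8, 79.4]
eef_rot: [-3.142, 0.0, 0.337]
wrist_force: [0.6, -0.6, -0.5]
finger_gap: 0.6
finger_force: 0.0
```

Call:
carry_out --deltas '[{"dp": [0, -1, 0], "roll": 0, "gripper": -1}, {"dp": [0, -1, 0], "roll": 0, "gripper": -1}]'

```text
clock: 4.85
eef_pos: [510.5, 34.6, 79.5]
eef_rot: [3.141, -0.0, 0.337]
wrist_force: [-0.2, -0.8, -1.0]
finger_gap: 0.8
finger_force: 0.4
```

Call:
carry_out --deltas '[{"dp": [0, -1, 0], "roll": 0, "gripper": -1}, {"dp": [0, -1, 0], "roll": 0, "gripper": -1}]'

```text
clock: 5.02
eef_pos: [510.4, 35.2, 79.6]
eef_rot: [3.141, -0.0, 0.337]
wrist_force: [1.5, -5.4, 0.3]
finger_gap: 0.3
finger_force: 2.4
```

```bash
python3 - <<'E'
from h import *
s=read_state()
c=cam("wrist",s)
c0=list(c)
# w1 pose
s1={"eef_pos":np.array([412.396,41.618,205.41]),"eef_rot":np.array([-3.14128,.0012,.33734])}
c1=cam("wrist",s1)
n=ray(c1,298.3,101,91);m=ray(c1,325,70.5,91);e=ray(c1,371,22,65)
print(n,m,e,[np.degrees(np.arctan2(*(p-n)[1::-1])) for p in(m,e)])
E
```

```text
[491.35113455  90.64746552  91.        ] [525.96307681  75.35466524  91.        ] [587.31428677  48.06758505  65.        ] [np.float64(-23.837564853146908), np.float64(-23.927374973708464)]
```

Call:
carry_out --deltas '[{"dp": [0, -1, 0], "roll": 0, "gripper": -1}, {"dp": [5, -1.1, 0], "roll": -5, "gripper": -1}, {"dp": [9.9, -1.8, 0], "roll": -10, "gripper": -1}, {"dp": [14.8, -2.8, 0], "roll": -15, "gripper": -1}, {"dp": [19.5, -4.3, 0], "roll": -20, "gripper": -1}, {"dp": [24.1, -6.2, 0], "roll": -25, "gripper": -1}, {"dp": [28.5, -8.5, 0], "roll": -30, "gripper": -1}, {"dp": [28.5, -8.5, 0], "roll": -30, "gripper": -1}]'

```text
clock: 5.68
eef_pos: [535.2, 53.0, 79.7]
eef_rot: [3.14, -0.001, 0.866]
wrist_force: [4.5, -3.3, 1.7]
finger_gap: 0.7
finger_force: 2.8
```

```bash
cat > st.py <<'E'
from h import *
N=np.array([491.2,90.6])
def st():
    s=read_state();d=s["eef_pos"][:2]-N;th=np.arctan2(d[1],d[0]);w=s["wrist_force"]
    print("t",round(s["clock"],2),s["eef_pos"].round(1),"r",np.hypot(*d).round(2),"th",np.degrees(th).round(1),"yaw",np.degrees(s["eef_rot"][2]).round(1),"Frad",(w[0]*np.cos(th)+w[1]*np.sin(th)).round(1),"Ftan",(-w[0]*np.sin(th)+w[1]*np.cos(th)).round(1),"q6",s["joints"][5].round(2))
    return s
E
python3 - <<'E'
from st import *
s=st();im=viewer.camera("wrist");cv2.imwrite("pics/w3.png",im[:,:,::-1])
E
```

```text
t 5.68 [535.2  53.   79.7] r 57.88 th -40.5 yaw 49.6 Frad 5.6 Ftan 0.4 q6 0.74
```

View pics/w3.png

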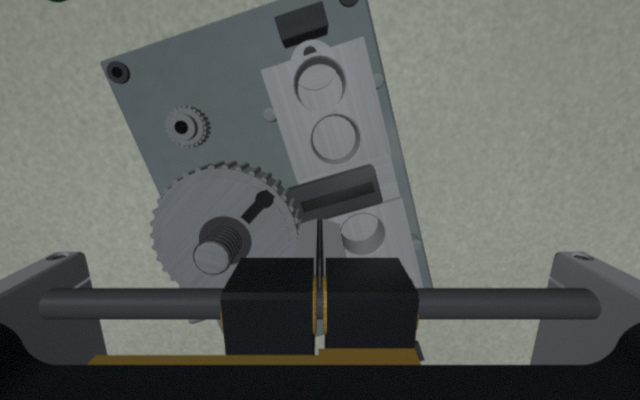

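The line's dot, now at (265,200), has turned with the finger (30°), so the rim is being driven without slip. I'll add an automatic mark reader and carry on.

Call:
carry_out --deltas '[{"dp": [4.9, -0.7, 0], "roll": -5, "gripper": -1}, {"dp": [9.8, -1.4, 0], "roll": -10, "gripper": -1}, {"dp": [14.6, -2.4, 0], "roll": -15, "gripper": -1}, {"dp": [19.3, -3.9, 0], "roll": -20, "gripper": -1}, {"dp": [23.9, -5.8, 0], "roll": -25, "gripper": -1}, {"dp": [28.3, -8.1, 0], "roll": -30, "gripper": -1}, {"dp": [32.4, -10.7, 0], "roll": -35, "gripper": -1}, {"dp": [36.3, -13.7, 0], "roll": -40, "gripper": -1}, {"dp": [40, -17, 0], "roll": -45, "gripper": -1}, {"dp": [43.3, -20.7, 0], "roll": -50, "gripper": -1}, {"dp": [46.3, -24.6, 0], "roll": -55, "gripper": -1}, {"dp": [48.9, -28.8, 0], "roll": -60, "gripper": -1}]'

```text
clock: 6.73
eef_pos: [545.7, 109.2, 80.3]
eef_rot: [3.138, 0.001, 1.911]
wrist_force: [7.3, -1.0, 2.5]
finger_gap: 0.7
finger_force: 3.3
```

```bash
cat >> st.py <<'E'
def mark(turn,s=None,im=None):
    s=s or read_state(); im=viewer.camera("wrist") if im is None else im
    g=cv2.cvtColor(im,cv2.COLOR_RGB2GRAY).astype(np.float32);c=cam("wrist",s);z=91+4*turn
    A=np.radians(np.arange(0,360,1.));rr=np.arange(24,43,1.)
    def line(off,rs):
        o=np.full((360,len(rs)),np.nan)
        for i,a in enumerate(A):
            for j,r in enumerate(rs):
                p=[N[0]+r*np.cos(a)-off*np.sin(a),N[1]+r*np.sin(a)+off*np.cos(a),z]
                u,v=proj(c,p)
                if 0<=u<639 and 0<=v<250: o[i,j]=g[int(round(v)),int(round(u))]
        return o.mean(1)
    m=np.mean([line(o,rr) for o in(-2,0,2)],0);sd=np.minimum(line(-9,rr),line(9,rr))
    k=sd-m;k[np.isnan(k)]=-99
    out=[]
    for _ in range(2):
        i=int(k.argmax());w=np.clip(k[[(i+d)%360 for d in range(-4,5)]],0,None);out.append((round(i+float((w*np.arange(-4,5)).sum()/max(w.sum(),1e-6)),1),round(float(k[i]),1)));k[[(i+d)%360 for d in range(-15,16)]]=-99
    print("mark deg (world), contrast:",out)
E
python3 - <<'E'
from st import *
s=st();mark(90/360,s)
s1={"eef_pos":np.array([412.396,41.618,205.41]),"eef_rot":np.array([-3.14128,.0012,.33734])}
mark(0,s1,cv2.imread("pics/w1.png"))
s3={"eef_pos":np.array([535.2,53,79.7]),"eef_rot":np.array([3.14,-.001,.866])}
mark(0.1,s3,cv2.imread("pics/w3.png"))
s2={"eef_pos":np.array([512.1,31,80.2]),"eef_rot":np.array([3.1412,-.001,.3369])}
mark(0,s2,cv2.imread("pics/w2.png"))
E
```

```text
t 6.73 [545.7 109.2  80.3] r 57.55 th 18.9 yaw 109.5 Frad 6.6 Ftan -3.3 q6 -0.21
mark deg (world), contrast: [(65.0, 73.8), (118.5, 0.8)]
mark deg (world), contrast: [(334.0, 79.2), (168.1, 2.9)]
mark deg (world), contrast: [(5.1, 69.9), (60.6, 0.9)]
mark deg (world), contrast: [(334.1, 74.6), (27.7, 1.0)]
```

Call:
carry_out --deltas '[{"dp": [4.9, -0.7, 0], "roll": -5, "gripper": -1}, {"dp": [9.8, -1.2, 0], "roll": -10, "gripper": -1}, {"dp": [14.6, -2.2, 0], "roll": -15, "gripper": -1}, {"dp": [19.3, -3.7, 0], "roll": -20, "gripper": -1}, {"dp": [23.9, -5.6, 0], "roll": -25, "gripper": -1}, {"dp": [28.3, -7.9, 0], "roll": -30, "gripper": -1}, {"dp": [32.4, -10.5, 0], "roll": -35, "gripper": -1}, {"dp": [36.3, -13.5, 0], "roll": -40, "gripper": -1}, {"dp": [40, -16.8, 0], "roll": -45, "gripper": -1}, {"dp": [43.3, -20.5, 0], "roll": -50, "gripper": -1}, {"dp": [46.3, -24.4, 0], "roll": -55, "gripper": -1}, {"dp": [48.9, -28.6, 0], "roll": -60, "gripper": -1}]'

```text
clock: 7.78
eef_pos: [502.6, 147.7, 80.9]
eef_rot: [3.137, 0.004, 2.959]
wrist_force: [6.2, 15.4, 5.3]
finger_gap: 0.3
finger_force: 7.8
```

```bash
python3 -c "
from st import *
s=st();mark(150/360,s)"
```

```text
t 7.78 [502.6 147.7  80.9] r 58.19 th 78.7 yaw 169.5 Frad 16.3 Ftan -3.1 q6 -1.18
mark deg (world), contrast: [(123.9, 76.2), (178.6, 0.7)]
```

Call:
carry_out --deltas '[{"dp": [5, 0.2, 0], "roll": -5, "gripper": -1}, {"dp": [9.9, -0.4, 0], "roll": -10, "gripper": -1}, {"dp": [14.7, -1.4, 0], "roll": -15, "gripper": -1}, {"dp": [19.4, -2.9, 0], "roll": -20, "gripper": -1}, {"dp": [24, -4.8, 0], "roll": -25, "gripper": -1}, {"dp": [28.4, -7.1, 0], "roll": -30, "gripper": -1}, {"dp": [32.6, -9.8, 0], "roll": -35, "gripper": -1}, {"dp": [36.5, -12.8, 0], "roll": -40, "gripper": -1}, {"dp": [40.2, -16.2, 0], "roll": -45, "gripper": -1}, {"dp": [43.5, -19.9, 0], "roll": -50, "gripper": -1}, {"dp": [46.5, -23.8, 0], "roll": -55, "gripper": -1}, {"dp": [49.2, -28.1, 0], "roll": -60, "gripper": -1}]'

```text
clock: 8.83
eef_pos: [446.0, 129.6, 80.3]
eef_rot: [3.137, 0.002, -2.277]
wrist_force: [-18.7, 20.0, 19.8]
finger_gap: 0.3
finger_force: 13.8
```

```bash
python3 -c "
from st import *
s=st();mark(210/360,s)"
```

```text
t 8.83 [446.  129.6  80.3] r 59.65 th 139.2 yaw -130.5 Frad 27.2 Ftan -2.9 q6 -2.24
mark deg (world), contrast: [(182.1, 74.7), (236.0, 0.5)]
```

The nut has now turned about 210°. Backing off and rolling the wrist back 180°.

Call:
carry_out --deltas '[{"dp": [0, 6, 0], "roll": 0, "gripper": -1}, {"dp": [0, 16, 0], "roll": 0, "gripper": -1}, {"dp": [0, 16, 0], "roll": 7, "gripper": -1}, {"dp": [0, 16, 0], "roll": 14, "gripper": -1}, {"dp": [0, 16, 0], "roll": 21, "gripper": -1}, {"dp": [0, 16, 0], "roll": 28, "gripper": -1}, {"dp": [0, 16, 0], "roll": 35, "gripper": -1}, {"dp": [0, 16, 0], "roll": 42, "gripper": -1}, {"dp": [0, 16, 0], "roll": 49, "gripper": -1}, {"dp": [0, 16, 0], "roll": 56, "gripper": -1}, {"dp": [0, 16, 0], "roll": 63, "gripper": -1}, {"dp": [0, 16, 0], "roll": 70, "gripper": -1}]'

```text
clock: 9.88
eef_pos: [435.1, 137.8, 79.3]
eef_rot: [-3.141, -0.0, 2.774]
wrist_force: [-0.2, 0.4, 0.1]
finger_gap: 0.4
finger_force: 0.0
```

Call:
carry_out --deltas '[{"dp": [0, 0, 0], "roll": 7, "gripper": -1}, {"dp": [0, 0, 0], "roll": 14, "gripper": -1}, {"dp": [0, 0, 0], "roll": 21, "gripper": -1}, {"dp": [0, 0, 0], "roll": 28, "gripper": -1}, {"dp": [0, 0, 0], "roll": 35, "gripper": -1}, {"dp": [0, 0, 0], "roll": 42, "gripper": -1}, {"dp": [0, 0, 0], "roll": 49, "gripper": -1}, {"dp": [0, 0, 0], "roll": 56, "gripper": -1}, {"dp": [0, 0, 0], "roll": 63, "gripper": -1}, {"dp": [0, 0, 0], "roll": 70, "gripper": -1}, {"dp": [0, 0, 0], "roll": 77, "gripper": -1}, {"dp": [0, 0, 0], "roll": 84, "gripper": -1}]'

```text
clock: 10.88
eef_pos: [435.1, 137.8, 79.3]
eef_rot: [-3.141, 0.0, 1.308]
wrist_force: [-0.2, 0.3, 0.5]
finger_gap: 0.5
finger_force: 0.0
```

Call:
carry_out --deltas '[{"dp": [0, 0, 0], "roll": 7, "gripper": -1}, {"dp": [0, 0, 0], "roll": 14, "gripper": -1}, {"dp": [0, 0, 0], "roll": 21, "gripper": -1}, {"dp": [0, 0, 0], "roll": 26, "gripper": -1}, {"dp": [0, 0, 0], "roll": 26, "gripper": -1}]'

```text
clock: 11.3
eef_pos: [435.1, 137.7, 79.3]
eef_rot: [-3.141, 0.0, 0.856]
wrist_force: [-0.5, 0.5, 0.0]
finger_gap: 0.2
finger_force: 0.0
```

```bash
sed -i 's/N=np.array.*/N=np.array([490.3,91.0])/' st.py; python3 -c "
from st import *
s=st();mark(210/360,s)"
```

```text
t 11.3 [435.1 137.7  79.3] r 72.31 th 139.7 yaw 49.0 Frad 0.7 Ftan -0.1 q6 0.94
mark deg (world), contrast: [(11.9, 2.0), (55.6, 0.9)]
```

Call:
carry_out --deltas '[{"dp": [0, 8, 0], "roll": 0, "gripper": -1}, {"dp": [0, 12, 0], "roll": 0, "gripper": -1}, {"dp": [0, 13.5, 0], "roll": 0, "gripper": -1}, {"dp": [0, 14.7, 0], "roll": 0, "gripper": -1}, {"dp": [0, 14.7, 0], "roll": 0, "gripper": -1}]'

```text
clock: 11.77
eef_pos: [445.0, 129.2, 79.3]
eef_rot: [-3.136, 0.001, 0.862]
wrist_force: [-15.6, 15.9, 9.9]
finger_gap: 0.4
finger_force: 11.4
```

```bash
python3 -c "
from st import *
s=st()"
```

```text
t 11.77 [445.  129.2  79.3] r 59.24 th 139.8 yaw 49.4 Frad 22.2 Ftan -2.1 q6 0.91
```

Call:
carry_out --deltas '[{"dp": [-5, -0.4, 0], "roll": -5, "gripper": -1}, {"dp": [-10, 0.3, 0], "roll": -10, "gripper": -1}, {"dp": [-14.9, 1.4, 0], "roll": -15, "gripper": -1}, {"dp": [-19.7, 2.9, 0], "roll": -20, "gripper": -1}, {"dp": [-24.4, 4.8, 0], "roll": -25, "gripper": -1}, {"dp": [-28.8, 7.1, 0], "roll": -30, "gripper": -1}, {"dp": [-33.1, 9.8, 0], "roll": -35, "gripper": -1}, {"dp": [-37.1, 12.9, 0], "roll": -40, "gripper": -1}, {"dp": [-40.8, 16.3, 0], "roll": -45, "gripper": -1}, {"dp": [-44.2, 20, 0], "roll": -50, "gripper": -1}, {"dp": [-47.3, 24, 0], "roll": -55, "gripper": -1}, {"dp": [-50, 28.2, 0], "roll": -60, "gripper": -1}]'

```text
clock: 12.77
eef_pos: [433.5, 70.9, 79.3]
eef_rot: [-3.136, -0.001, 1.914]
wrist_force: [-17.6, -3.7, 15.5]
finger_gap: 0.0
finger_force: 9.0
```

```bash
sed -i 's/N=np.array.*/N=np.array([489.8,91.2])/' st.py; python3 -c "
from st import *
s=st();mark(270/360,s)"
```

```text
t 12.77 [433.5  70.9  79.3] r 59.87 th -160.1 yaw 109.6 Frad 17.9 Ftan -2.5 q6 -0.26
mark deg (world), contrast: [(71.6, 1.8), (116.8, 0.7)]
```

Call:
carry_out --deltas '[{"dp": [-5, -0.2, 0], "roll": -5, "gripper": -1}, {"dp": [-10, 0.5, 0], "roll": -10, "gripper": -1}, {"dp": [-14.9, 1.6, 0], "roll": -15, "gripper": -1}, {"dp": [-19.7, 3.1, 0], "roll": -20, "gripper": -1}, {"dp": [-24.4, 5, 0], "roll": -25, "gripper": -1}, {"dp": [-28.8, 7.3, 0], "roll": -30, "gripper": -1}, {"dp": [-33.1, 10, 0], "roll": -35, "gripper": -1}, {"dp": [-37.1, 13.1, 0], "roll": -40, "gripper": -1}, {"dp": [-40.8, 16.5, 0], "roll": -45, "gripper": -1}, {"dp": [-44.2, 20.2, 0], "roll": -50, "gripper": -1}, {"dp": [-47.3, 24.2, 0], "roll": -55, "gripper": -1}, {"dp": [-50, 28.4, 0], "roll": -60, "gripper": -1}]'

```text
clock: 13.82
eef_pos: [479.1, 32.1, 79.9]
eef_rot: [-3.139, 0.0, 2.961]
wrist_force: [-5.2, -10.7, 8.9]
finger_gap: 0.5
finger_force: 5.6
```

```bash
python3 -c "
from st import *
s=st()"
```

```text
t 13.82 [479.1  32.1  79.9] r 60.09 th -100.3 yaw 169.6 Frad 11.4 Ftan -3.2 q6 -1.4
```

Call:
carry_out --deltas '[{"dp": [-5, 0.3, 0], "roll": -5, "gripper": -1}, {"dp": [-10, 1, 0], "roll": -10, "gripper": -1}, {"dp": [-14.9, 2.1, 0], "roll": -15, "gripper": -1}, {"dp": [-19.7, 3.6, 0], "roll": -20, "gripper": -1}, {"dp": [-24.4, 5.5, 0], "roll": -25, "gripper": -1}, {"dp": [-28.8, 7.8, 0], "roll": -30, "gripper": -1}, {"dp": [-33.1, 10.5, 0], "roll": -35, "gripper": -1}, {"dp": [-37.1, 13.6, 0], "roll": -40, "gripper": -1}, {"dp": [-40.8, 17, 0], "roll": -45, "gripper": -1}, {"dp": [-44.2, 20.7, 0], "roll": -50, "gripper": -1}, {"dp": [-47.3, 24.7, 0], "roll": -55, "gripper": -1}, {"dp": [-50, 28.9, 0], "roll": -60, "gripper": -1}]'

```text
clock: 14.82
eef_pos: [534.7, 51.8, 80.1]
eef_rot: [-3.139, 0.001, -2.276]
wrist_force: [2.7, -6.6, 4.0]
finger_gap: 0.7
finger_force: 3.1
```

```bash
python3 -c "
from st import *
from scipy.optimize import least_squares
s=st()
P=np.array([[510.4,35.2],[535.2,53],[545.7,109.2],[502.6,147.7],[446,129.6],[433.5,70.9],[479.1,32.1],s['eef_pos'][:2]])
r=least_squares(lambda q:np.hypot(*(P-q[:2]).T)-q[2],[490,91,58]);print(r.x,r.fun.round(2))"
```

```text
t 14.82 [534.7  51.8  80.1] r 59.72 th -41.3 yaw -130.4 Frad 6.4 Ftan -3.2 q6 -2.41
[489.60109553  90.17378472  59.01817653] [-0.24 -0.19  0.22 -0.04 -0.23  0.3  -0.    0.19]
```

Call:
carry_out --deltas '[{"dp": [0, -6, 0], "roll": 0, "gripper": -1}, {"dp": [0, -15, 0], "roll": 0, "gripper": -1}, {"dp": [0, -15, 0], "roll": 7, "gripper": -1}, {"dp": [0, -15, 0], "roll": 14, "gripper": -1}, {"dp": [0, -15, 0], "roll": 21, "gripper": -1}, {"dp": [0, -15, 0], "roll": 28, "gripper": -1}, {"dp": [0, -15, 0], "roll": 35, "gripper": -1}, {"dp": [0, -15, 0], "roll": 42, "gripper": -1}, {"dp": [0, -15, 0], "roll": 49, "gripper": -1}, {"dp": [0, -15, 0], "roll": 56, "gripper": -1}, {"dp": [0, -15, 0], "roll": 63, "gripper": -1}, {"dp": [0, -15, 0], "roll": 70, "gripper": -1}]'

```text
clock: 15.82
eef_pos: [544.8, 42.3, 79.2]
eef_rot: [-3.141, -0.001, 2.772]
wrist_force: [0.5, 0.1, -0.5]
finger_gap: 0.6
finger_force: 0.0
```

Call:
carry_out --deltas '[{"dp": [0, 0, 0], "roll": 7, "gripper": -1}, {"dp": [0, 0, 0], "roll": 14, "gripper": -1}, {"dp": [0, 0, 0], "roll": 21, "gripper": -1}, {"dp": [0, 0, 0], "roll": 28, "gripper": -1}, {"dp": [0, 0, 0], "roll": 35, "gripper": -1}, {"dp": [0, 0, 0], "roll": 42, "gripper": -1}, {"dp": [0, 0, 0], "roll": 49, "gripper": -1}, {"dp": [0, 0, 0], "roll": 56, "gripper": -1}, {"dp": [0, 0, 0], "roll": 63, "gripper": -1}, {"dp": [0, 0, 0], "roll": 70, "gripper": -1}, {"dp": [0, 0, 0], "roll": 77, "gripper": -1}, {"dp": [0, 0, 0], "roll": 84, "gripper": -1}]'

```text
clock: 16.82
eef_pos: [544.8, 42.3, 79.2]
eef_rot: [-3.141, 0.0, 1.305]
wrist_force: [-0.5, -0.6, 0.0]
finger_gap: 0.4
finger_force: 0.0
```

Call:
carry_out --deltas '[{"dp": [0, 0, 0], "roll": 7, "gripper": -1}, {"dp": [0, 0, 0], "roll": 14, "gripper": -1}, {"dp": [0, 0, 0], "roll": 21, "gripper": -1}, {"dp": [0, 0, 0], "roll": 26, "gripper": -1}, {"dp": [0, 0, 0], "roll": 26, "gripper": -1}]'

```text
clock: 17.23
eef_pos: [544.8, 42.4, 79.2]
eef_rot: [-3.141, 0.0, 0.854]
wrist_force: [0.5, 0.0, 0.1]
finger_gap: 0.7
finger_force: 0.0
```

```bash
sed -i 's/N=np.array.*/N=np.array([489.6,90.2])/' st.py; python3 -c "
from st import *
s=st();mark(390/360,s)
s1={'eef_pos':np.array([412.396,41.618,205.41]),'eef_rot':np.array([-3.14128,.0012,.33734])}
mark(0,s1,cv2.imread('pics/w1.png'))
s3={'eef_pos':np.array([535.2,53,79.7]),'eef_rot':np.array([3.14,-.001,.866])}
mark(0.1,s3,cv2.imread('pics/w3.png'))"
```

```text
t 17.23 [544.8  42.4  79.2] r 73.04 th -40.9 yaw 48.9 Frad 0.4 Ftan 0.3 q6 0.73
mark deg (world), contrast: [(4.0, 79.0), (59.7, 0.6)]
mark deg (world), contrast: [(336.9, 83.2), (166.1, 2.0)]
mark deg (world), contrast: [(6.1, 74.7), (56.4, 0.6)]
```

Call:
carry_out --deltas '[{"dp": [0, -8, 0], "roll": 0, "gripper": -1}, {"dp": [0, -12, 0], "roll": 0, "gripper": -1}, {"dp": [0, -13.5, 0], "roll": 0, "gripper": -1}, {"dp": [0, -14.8, 0], "roll": 0, "gripper": -1}, {"dp": [0, -14.8, 0], "roll": 0, "gripper": -1}]'

```text
clock: 17.7
eef_pos: [534.3, 52.0, 79.9]
eef_rot: [3.138, -0.001, 0.862]
wrist_force: [7.7, -9.2, -3.4]
finger_gap: 0.4
finger_force: 5.5
```

```bash
python3 -c "
from st import *
s=st()"
```

```text
t 17.7 [534.3  52.   79.9] r 58.78 th -40.5 yaw 49.4 Frad 11.9 Ftan -2.0 q6 0.74
```

Call:
carry_out --deltas '[{"dp": [5.1, -0.2, 0], "roll": -5, "gripper": -1}, {"dp": [10.1, -0.9, 0], "roll": -10, "gripper": -1}, {"dp": [15, -2, 0], "roll": -15, "gripper": -1}, {"dp": [19.8, -3.5, 0], "roll": -20, "gripper": -1}, {"dp": [24.5, -5.4, 0], "roll": -25, "gripper": -1}, {"dp": [29, -7.8, 0], "roll": -30, "gripper": -1}, {"dp": [33.3, -10.5, 0], "roll": -35, "gripper": -1}, {"dp": [37.3, -13.6, 0], "roll": -40, "gripper": -1}, {"dp": [41, -17, 0], "roll": -45, "gripper": -1}, {"dp": [44.4, -20.7, 0], "roll": -50, "gripper": -1}, {"dp": [47.5, -24.7, 0], "roll": -55, "gripper": -1}, {"dp": [50.2, -29, 0], "roll": -60, "gripper": -1}]'

```text
clock: 18.7
eef_pos: [545.5, 110.3, 80.2]
eef_rot: [3.137, 0.001, 1.913]
wrist_force: [8.8, 0.6, -0.4]
finger_gap: 0.6
finger_force: 4.4
```

```bash
python3 -c "
from st import *
s=st();mark(450/360,s)"
```

```text
t 18.7 [545.5 110.3  80.2] r 59.43 th 19.7 yaw 109.6 Frad 8.5 Ftan -2.4 q6 -0.21
mark deg (world), contrast: [(63.1, 73.1), (117.3, 0.7)]
```

Call:
carry_out --deltas '[{"dp": [5.1, -0.3, 0], "roll": -5, "gripper": -1}, {"dp": [10.1, -1, 0], "roll": -10, "gripper": -1}, {"dp": [15, -2.1, 0], "roll": -15, "gripper": -1}, {"dp": [19.8, -3.6, 0], "roll": -20, "gripper": -1}, {"dp": [24.5, -5.5, 0], "roll": -25, "gripper": -1}, {"dp": [29, -7.9, 0], "roll": -30, "gripper": -1}, {"dp": [33.3, -10.5, 0], "roll": -35, "gripper": -1}, {"dp": [37.3, -13.6, 0], "roll": -40, "gripper": -1}, {"dp": [41, -17, 0], "roll": -45, "gripper": -1}, {"dp": [44.4, -20.7, 0], "roll": -50, "gripper": -1}, {"dp": [47.5, -24.7, 0], "roll": -55, "gripper": -1}, {"dp": [50.2, -29, 0], "roll": -60, "gripper": -1}]'

```text
clock: 19.75
eef_pos: [500.9, 149.1, 80.5]
eef_rot: [3.139, 0.003, 2.961]
wrist_force: [4.6, 9.1, 3.7]
finger_gap: 0.2
finger_force: 4.9
```

```bash
python3 -c "
from st import *
s=st();mark(510/360,s)"
```

```text
t 19.75 [500.9 149.1  80.5] r 59.97 th 79.1 yaw 169.6 Frad 9.8 Ftan -2.8 q6 -1.17
mark deg (world), contrast: [(122.1, 76.9), (176.6, 0.8)]
```

Call:
carry_out --deltas '[{"dp": [5.1, -0.2, 0], "roll": -5, "gripper": -1}, {"dp": [10.1, -0.8, 0], "roll": -10, "gripper": -1}, {"dp": [15, -1.8, 0], "roll": -15, "gripper": -1}, {"dp": [19.8, -3.3, 0], "roll": -20, "gripper": -1}, {"dp": [24.5, -5.2, 0], "roll": -25, "gripper": -1}, {"dp": [29, -7.6, 0], "roll": -30, "gripper": -1}, {"dp": [33.3, -10.3, 0], "roll": -35, "gripper": -1}, {"dp": [37.3, -13.3, 0], "roll": -40, "gripper": -1}, {"dp": [41, -16.7, 0], "roll": -45, "gripper": -1}, {"dp": [44.4, -20.4, 0], "roll": -50, "gripper": -1}, {"dp": [47.5, -24.4, 0], "roll": -55, "gripper": -1}, {"dp": [50.2, -28.7, 0], "roll": -60, "gripper": -1}]'

```text
clock: 20.8
eef_pos: [444.6, 130.0, 80.0]
eef_rot: [3.14, 0.001, -2.275]
wrist_force: [-8.0, 11.0, 9.1]
finger_gap: 0.5
finger_force: 6.5
```

```bash
python3 -c "
from st import *
s=st();mark(570/360,s)"
```

```text
t 20.8 [444.6 130.   80. ] r 60.06 th 138.5 yaw -130.4 Frad 13.3 Ftan -2.9 q6 -2.23
mark deg (world), contrast: [(182.0, 75.0), (236.1, 0.6)]
```

Call:
carry_out --deltas '[{"dp": [0, 6, 0], "roll": 0, "gripper": -1}, {"dp": [0, 15, 0], "roll": 0, "gripper": -1}, {"dp": [0, 15, 0], "roll": 7, "gripper": -1}, {"dp": [0, 15, 0], "roll": 14, "gripper": -1}, {"dp": [0, 15, 0], "roll": 21, "gripper": -1}, {"dp": [0, 15, 0], "roll": 28, "gripper": -1}, {"dp": [0, 15, 0], "roll": 35, "gripper": -1}, {"dp": [0, 15, 0], "roll": 42, "gripper": -1}, {"dp": [0, 15, 0], "roll": 49, "gripper": -1}, {"dp": [0, 15, 0], "roll": 56, "gripper": -1}, {"dp": [0, 15, 0], "roll": 63, "gripper": -1}, {"dp": [0, 15, 0], "roll": 70, "gripper": -1}]'

```text
clock: 21.85
eef_pos: [433.6, 138.8, 79.3]
eef_rot: [-3.141, -0.0, 2.774]
wrist_force: [-0.8, 0.4, -0.4]
finger_gap: 0.5
finger_force: 0.0
```

Call:
carry_out --deltas '[{"dp": [0, 0, 0], "roll": 7, "gripper": -1}, {"dp": [0, 0, 0], "roll": 14, "gripper": -1}, {"dp": [0, 0, 0], "roll": 21, "gripper": -1}, {"dp": [0, 0, 0], "roll": 28, "gripper": -1}, {"dp": [0, 0, 0], "roll": 35, "gripper": -1}, {"dp": [0, 0, 0], "roll": 42, "gripper": -1}, {"dp": [0, 0, 0], "roll": 49, "gripper": -1}, {"dp": [0, 0, 0], "roll": 56, "gripper": -1}, {"dp": [0, 0, 0], "roll": 63, "gripper": -1}, {"dp": [0, 0, 0], "roll": 70, "gripper": -1}, {"dp": [0, 0, 0], "roll": 77, "gripper": -1}, {"dp": [0, 0, 0], "roll": 84, "gripper": -1}]'

```text
clock: 22.85
eef_pos: [433.7, 138.9, 79.4]
eef_rot: [-3.142, 0.0, 1.308]
wrist_force: [-0.1, 0.6, 1.1]
finger_gap: 0.4
finger_force: 0.0
```

Call:
carry_out --deltas '[{"dp": [0, 0, 0], "roll": 7, "gripper": -1}, {"dp": [0, 0, 0], "roll": 14, "gripper": -1}, {"dp": [0, 0, 0], "roll": 21, "gripper": -1}, {"dp": [0, 0, 0], "roll": 26, "gripper": -1}, {"dp": [0, 0, 0], "roll": 26, "gripper": -1}, {"dp": [0, 8, 0], "roll": 26, "gripper": -1}]'

```text
clock: 23.35
eef_pos: [441.1, 136.9, 79.4]
eef_rot: [-3.141, 0.0, 0.864]
wrist_force: [-0.4, -0.7, -0.4]
finger_gap: 0.4
finger_force: 0.0
```

```bash
python3 -c "
from st import *
s=st()"
```

```text
t 23.35 [441.1 136.9  79.4] r 67.33 th 136.1 yaw 49.5 Frad -0.2 Ftan 0.8 q6 0.93
```

Call:
carry_out --deltas '[{"dp": [-3.5, 0, 0], "roll": 0, "gripper": -1}, {"dp": [-3.5, 5, 0], "roll": 0, "gripper": -1}, {"dp": [-3.5, 7.5, 0], "roll": 0, "gripper": -1}, {"dp": [-3.5, 8.8, 0], "roll": 0, "gripper": -1}, {"dp": [-3.5, 8.8, 0], "roll": 0, "gripper": -1}]'

```text
clock: 23.77
eef_pos: [444.4, 129.2, 79.2]
eef_rot: [-3.136, 0.001, 0.861]
wrist_force: [-15.7, 14.0, 8.6]
finger_gap: 0.6
finger_force: 10.8
```

```bash
python3 -c "
from st import *
s=st()"
```

```text
t 23.77 [444.4 129.2  79.2] r 59.65 th 139.2 yaw 49.3 Frad 21.0 Ftan -0.3 q6 0.91
```

Call:
carry_out --deltas '[{"dp": [-5, -0.4, 0], "roll": -5, "gripper": -1}, {"dp": [-10, 0.3, 0], "roll": -10, "gripper": -1}, {"dp": [-14.9, 1.4, 0], "roll": -15, "gripper": -1}, {"dp": [-19.7, 2.9, 0], "roll": -20, "gripper": -1}, {"dp": [-24.4, 4.8, 0], "roll": -25, "gripper": -1}, {"dp": [-28.8, 7.1, 0], "roll": -30, "gripper": -1}, {"dp": [-33.1, 9.8, 0], "roll": -35, "gripper": -1}, {"dp": [-37.1, 12.9, 0], "roll": -40, "gripper": -1}, {"dp": [-40.8, 16.3, 0], "roll": -45, "gripper": -1}, {"dp": [-44.2, 20, 0], "roll": -50, "gripper": -1}, {"dp": [-47.3, 24, 0], "roll": -55, "gripper": -1}, {"dp": [-50, 28.2, 0], "roll": -60, "gripper": -1}]'

```text
clock: 24.77
eef_pos: [433.1, 71.1, 79.2]
eef_rot: [-3.136, -0.001, 1.913]
wrist_force: [-16.8, -3.3, 12.6]
finger_gap: 0.7
finger_force: 8.3
```

Call:
carry_out --deltas '[{"dp": [-5, -0.2, 0], "roll": -5, "gripper": -1}, {"dp": [-10, 0.5, 0], "roll": -10, "gripper": -1}, {"dp": [-14.9, 1.6, 0], "roll": -15, "gripper": -1}, {"dp": [-19.7, 3.1, 0], "roll": -20, "gripper": -1}, {"dp": [-24.4, 5, 0], "roll": -25, "gripper": -1}, {"dp": [-28.8, 7.3, 0], "roll": -30, "gripper": -1}, {"dp": [-33.1, 10, 0], "roll": -35, "gripper": -1}, {"dp": [-37.1, 13.1, 0], "roll": -40, "gripper": -1}, {"dp": [-40.8, 16.5, 0], "roll": -45, "gripper": -1}, {"dp": [-44.2, 20.2, 0], "roll": -50, "gripper": -1}, {"dp": [-47.3, 24.2, 0], "roll": -55, "gripper": -1}, {"dp": [-50, 28.4, 0], "roll": -60, "gripper": -1}]'

```text
clock: 25.77
eef_pos: [478.4, 32.1, 79.7]
eef_rot: [-3.139, -0.001, 2.96]
wrist_force: [-4.3, -11.8, 6.3]
finger_gap: 0.4
finger_force: 6.4
```

```bash
python3 -c "
from st import *
s=st()"
```

```text
t 25.77 [478.4  32.1  79.7] r 59.13 th -101.0 yaw 169.6 Frad 12.4 Ftan -2.0 q6 -1.4
```

Call:
carry_out --deltas '[{"dp": [-5, 0.3, 0], "roll": -5, "gripper": -1}, {"dp": [-10, 1, 0], "roll": -10, "gripper": -1}, {"dp": [-14.9, 2.1, 0], "roll": -15, "gripper": -1}, {"dp": [-19.7, 3.6, 0], "roll": -20, "gripper": -1}, {"dp": [-24.4, 5.5, 0], "roll": -25, "gripper": -1}, {"dp": [-28.8, 7.8, 0], "roll": -30, "gripper": -1}, {"dp": [-32.2, 9.9, 0], "roll": -34, "gripper": -1}, {"dp": [-32.2, 9.9, 0], "roll": -34, "gripper": -1}]'

```text
clock: 26.43
eef_pos: [513.5, 36.2, 80.2]
eef_rot: [-3.139, 0.002, -2.729]
wrist_force: [3.8, -10.5, 3.9]
finger_gap: 0.4
finger_force: 5.8
```

Call:
carry_out --deltas '[{"dp": [0, -8, 0], "roll": 0, "gripper": -1}, {"dp": [0, -20, -5], "roll": 0, "gripper": -1}, {"dp": [0, -20, -25], "roll": 7, "gripper": -1}, {"dp": [0, -20, -50], "roll": 14, "gripper": -1}, {"dp": [0, -20, -60], "roll": 21, "gripper": -1}, {"dp": [0, -20, -60], "roll": 28, "gripper": -1}, {"dp": [0, -20, -60], "roll": 35, "gripper": -1}, {"dp": [0, -20, -60], "roll": 42, "gripper": -1}, {"dp": [0, -20, -60], "roll": 49, "gripper": -1}, {"dp": [0, -20, -60], "roll": 56, "gripper": -1}, {"dp": [0, -20, -60], "roll": 63, "gripper": -1}, {"dp": [0, -20, -60], "roll": 70, "gripper": -1}]'

```text
clock: 27.43
eef_pos: [519.9, 18.5, 139.6]
eef_rot: [-3.142, -0.0, 2.32]
wrist_force: [-0.4, 0.4, -0.4]
finger_gap: 0.6
finger_force: 0.0
```

Call:
carry_out --deltas '[{"dp": [0, 0, 0], "roll": 7, "gripper": -1}, {"dp": [0, 0, 0], "roll": 14, "gripper": -1}, {"dp": [0, 0, 0], "roll": 21, "gripper": -1}, {"dp": [0, 0, 0], "roll": 28, "gripper": -1}, {"dp": [0, 0, 0], "roll": 35, "gripper": -1}, {"dp": [0, 0, 0], "roll": 42, "gripper": -1}, {"dp": [0, 0, 0], "roll": 49, "gripper": -1}, {"dp": [0, 0, 0], "roll": 56, "gripper": -1}, {"dp": [0, 0, 0], "roll": 63, "gripper": -1}, {"dp": [0, 0, 0], "roll": 70, "gripper": -1}, {"dp": [0, 0, 0], "roll": 77, "gripper": -1}, {"dp": [0, 0, 0], "roll": 84, "gripper": -1}]'

```text
clock: 28.43
eef_pos: [519.9, 18.5, 139.6]
eef_rot: [-3.141, 0.0, 0.854]
wrist_force: [0.5, 0.0, 0.1]
finger_gap: 0.2
finger_force: 0.0
```

Call:
carry_out --deltas '[{"dp": [0, 0, 0], "roll": 4, "gripper": -1}, {"dp": [0, 0, 0], "roll": 8, "gripper": -1}, {"dp": [0, 0, 0], "roll": 8, "gripper": -1}]'

```text
clock: 28.68
eef_pos: [519.9, 18.5, 139.6]
eef_rot: [-3.141, 0.0, 0.717]
wrist_force: [0.1, -0.1, 0.4]
finger_gap: 0.5
finger_force: 0.0
```

```bash
python3 - <<'E'
from st import *
s=st();im=viewer.camera("wrist");mark(2,s,im);cv2.imwrite("pics/w4.png",im[:,:,::-1])
c=cam("wrist",s)
d=models.cut_out("wrist","strap")
for k in d[:2]:
    ys,xs=np.nonzero(k["region"]);print(k["p"],k["box"],ray(c,xs.mean(),ys.mean(),73))
E
```

```text
t 28.68 [519.9  18.5 139.6] r 77.81 th -67.1 yaw 41.1 Frad 0.2 Ftan 0.0 q6 0.82
mark deg (world), contrast: [(338.0, 82.5), (165.9, 2.6)]
0.67 [270.6, 109.3, 346.5, 170.2] [558.97757107  60.23757546  73.        ]
```

View pics/w4.png

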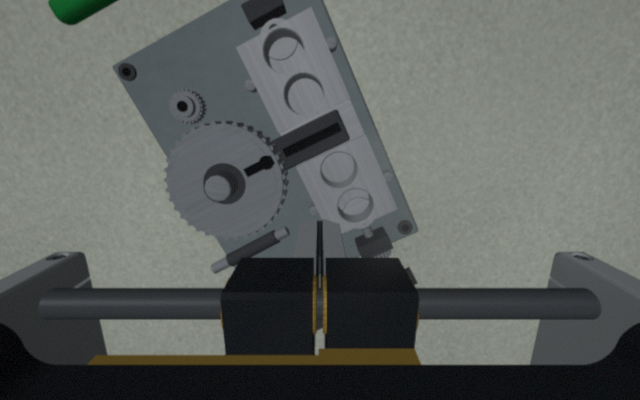

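The picture shows the line from (247,170) to (268,162) back in line with the strap after two turns (about 721°). The strap toe is at (345,128), still over the casting. Next I'll set the finger beside the strap.

Call:
carry_out --deltas '[{"dp": [28.5, 11, 0], "roll": -3, "gripper": -1}, {"dp": [28.5, 11, 20], "roll": -3, "gripper": -1}, {"dp": [28.5, 11, 45], "roll": -3, "gripper": -1}, {"dp": [28.5, 11, 65], "roll": -3, "gripper": -1}, {"dp": [28.5, 11, 76], "roll": -3, "gripper": -1}, {"dp": [28.5, 11, 76], "roll": -3, "gripper": -1}, {"dp": [28.5, 11, 76], "roll": -3, "gripper": -1}]'

```text
clock: 29.37
eef_pos: [548.6, 29.7, 63.9]
eef_rot: [-3.141, 0.0, 0.774]
wrist_force: [0.9, -0.9, 0.8]
finger_gap: 0.2
finger_force: 0.0
```

Call:
carry_out --deltas '[{"dp": [4.4, -0.1, 0], "roll": -3, "gripper": -1}, {"dp": [8.9, -0.5, 0], "roll": -6, "gripper": -1}, {"dp": [13.3, -1, 0], "roll": -9, "gripper": -1}, {"dp": [17.7, -1.9, 0], "roll": -12, "gripper": -1}, {"dp": [22, -2.9, 0], "roll": -15, "gripper": -1}, {"dp": [26.3, -4.2, 0], "roll": -18, "gripper": -1}, {"dp": [30.5, -5.6, 0], "roll": -21, "gripper": -1}]'

```text
clock: 29.95
eef_pos: [567.2, 55.2, 65.3]
eef_rot: [3.14, -0.001, 1.143]
wrist_force: [-0.2, -1.0, -0.7]
finger_gap: -0.2
finger_force: 0.4
```

```bash
python3 - <<'E'
from st import *
s=st();im=viewer.camera("wrist");mark(2,s,im);cv2.imwrite("pics/w5.png",im[:,:,::-1])
E
```

```text
t 29.95 [567.2  55.2  65.3] r 85.17 th -24.3 yaw 65.5 Frad 0.2 Ftan -1.0 q6 0.46
mark deg (world), contrast: [(32.0, 0.7), (121.6, 0.3)]
```

View pics/w5.png

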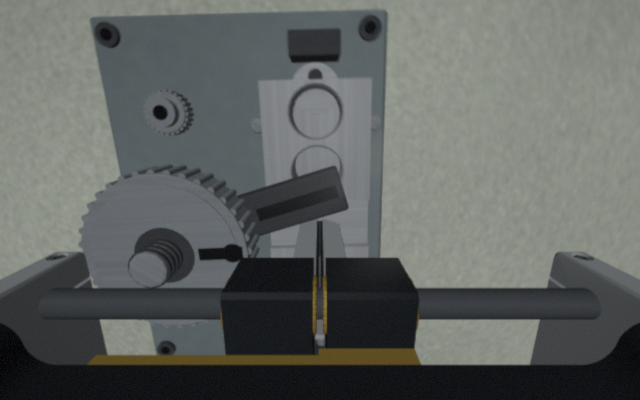

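The strap is swinging: its toe is at (340,190), ahead of the finger at (320,225), with about 1 N of force. The casting hasn't moved. Continuing.

Call:
carry_out --deltas '[{"dp": [5.9, -0.2, 0], "roll": -4, "gripper": -1}, {"dp": [11.8, -0.8, 0], "roll": -8, "gripper": -1}, {"dp": [17.7, -1.9, 0], "roll": -12, "gripper": -1}, {"dp": [23.4, -3.3, 0], "roll": -16, "gripper": -1}, {"dp": [29.1, -5.1, 0], "roll": -20, "gripper": -1}, {"dp": [34.6, -7.3, 0], "roll": -24, "gripper": -1}, {"dp": [39.9, -9.9, 0], "roll": -28, "gripper": -1}, {"dp": [45, -12.9, 0], "roll": -32, "gripper": -1}, {"dp": [50, -16.2, 0], "roll": -36, "gripper": -1}, {"dp": [54.6, -19.9, 0], "roll": -40, "gripper": -1}, {"dp": [59, -23.9, 0], "roll": -44, "gripper": -1}, {"dp": [63.2, -28.1, 0], "roll": -48, "gripper": -1}]'

```text
clock: 31.0
eef_pos: [568.0, 124.4, 65.1]
eef_rot: [3.139, 0.001, 1.98]
wrist_force: [1.2, -0.6, 0.1]
finger_gap: 0.6
finger_force: 0.5
```

Call:
carry_out --deltas '[{"dp": [3, 0, 0], "roll": -2, "gripper": -1}, {"dp": [5.9, -0.2, 0], "roll": -4, "gripper": -1}, {"dp": [8.9, -0.5, 0], "roll": -6, "gripper": -1}, {"dp": [11.8, -0.8, 0], "roll": -8, "gripper": -1}, {"dp": [14.8, -1.3, 0], "roll": -10, "gripper": -1}, {"dp": [17.7, -1.9, 0], "roll": -12, "gripper": -1}, {"dp": [20.6, -2.5, 0], "roll": -14, "gripper": -1}, {"dp": [23.4, -3.3, 0], "roll": -16, "gripper": -1}, {"dp": [26.3, -4.2, 0], "roll": -18, "gripper": -1}, {"dp": [29.1, -5.1, 0], "roll": -20, "gripper": -1}, {"dp": [29.1, -5.1, 0], "roll": -20, "gripper": -1}]'

```text
clock: 31.92
eef_pos: [551.6, 149.3, 65.0]
eef_rot: [3.14, 0.001, 2.328]
wrist_force: [-0.3, 0.1, 1.0]
finger_gap: 0.3
finger_force: 0.2
```

```bash
python3 - <<'E'
from st import *
s=st()
E
```

```text
t 31.92 [551.6 149.3  65. ] r 85.65 th 43.6 yaw 133.4 Frad -0.1 Ftan 0.3 q6 -0.56
```

Call:
carry_out --deltas '[{"dp": [1.5, 0, 0], "roll": -1, "gripper": -1}, {"dp": [3, 0, 0], "roll": -2, "gripper": -1}, {"dp": [4.4, -0.1, 0], "roll": -3, "gripper": -1}, {"dp": [5.9, -0.2, 0], "roll": -4, "gripper": -1}, {"dp": [5.9, -0.2, 0], "roll": -4, "gripper": -1}]'

```text
clock: 32.33
eef_pos: [546.7, 153.3, 63.5]
eef_rot: [-3.142, -0.0, 2.398]
wrist_force: [1.0, -0.1, 0.4]
finger_gap: 0.3
finger_force: 0.4
```

Call:
carry_out --deltas '[{"dp": [1, 0, 0], "roll": -0.5, "gripper": -1}, {"dp": [2, 0, 0], "roll": -1, "gripper": -1}, {"dp": [2, 0, 0], "roll": -1, "gripper": -1}]'

```text
clock: 32.58
eef_pos: [545.3, 154.6, 63.4]
eef_rot: [-3.142, 0.0, 2.414]
wrist_force: [0.9, -0.5, 0.5]
finger_gap: 0.4
finger_force: 0.8
```

```bash
python3 - <<'E'
from st import *
s=st();im=viewer.camera("wrist");cv2.imwrite("pics/w6.png",im[:,:,::-1])
E
```

```text
t 32.58 [545.3 154.6  63.4] r 85.15 th 49.1 yaw 138.3 Frad 0.2 Ftan -1.0 q6 -0.63
```

View pics/w6.png

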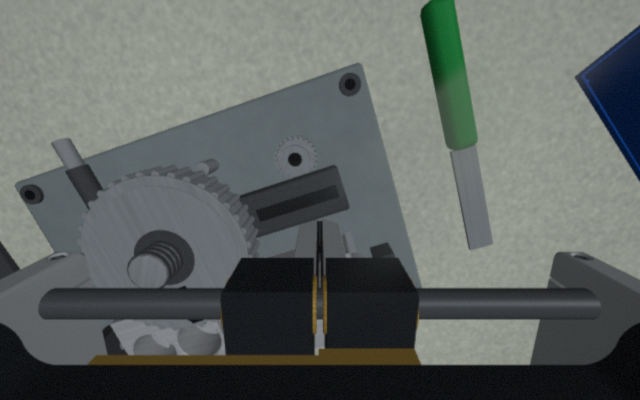

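The strap is nearly parallel to the plate's y direction, with the toe at (345,188), and clear of the spare nut at (295,155). I'll creep until the stop is felt.

Call:
carry_out --deltas '[{"dp": [1, 0, 0], "roll": -1, "gripper": -1}, {"dp": [2, 0, 0], "roll": -1, "gripper": -1}, {"dp": [2, 0, 0], "roll": -1, "gripper": -1}]'

```text
clock: 32.88
eef_pos: [544.3, 155.6, 63.6]
eef_rot: [3.141, 0.001, 2.432]
wrist_force: [4.4, -3.4, -0.5]
finger_gap: -0.0
finger_force: 2.8
```

Call:
carry_out --deltas '[{"dp": [1, 0, 0], "roll": -0.5, "gripper": -1}, {"dp": [1, 0, 0], "roll": -0.5, "gripper": -1}]'

```text
clock: 33.05
eef_pos: [543.8, 156.0, 63.7]
eef_rot: [3.141, 0.002, 2.441]
wrist_force: [6.9, -5.2, 0.5]
finger_gap: 0.6
finger_force: 3.7
```

```bash
python3 -c "
from st import *
s=st()"
```

```text
t 33.05 [543.8 156.   63.7] r 85.25 th 50.5 yaw 139.8 Frad 0.4 Ftan -8.6 q6 -0.65
```

Stop reached with about 9 N. Backing off and lifting clear.

Call:
carry_out --deltas '[{"dp": [-4, 0, 0], "roll": 0, "gripper": -1}, {"dp": [-20, 3, 0], "roll": 0, "gripper": -1}, {"dp": [-28, 5, -20], "roll": 0, "gripper": -1}, {"dp": [-30, 5, -55], "roll": 0, "gripper": -1}, {"dp": [-40, 5, -90], "roll": 0, "gripper": -1}, {"dp": [-50, 5, -125], "roll": 0, "gripper": -1}, {"dp": [-60, 5, -140], "roll": 0, "gripper": -1}, {"dp": [-60, 5, -140], "roll": 0, "gripper": -1}, {"dp": [-60, 5, -140], "roll": 0, "gripper": -1}]'

```text
clock: 33.8
eef_pos: [592.1, 121.6, 203.2]
eef_rot: [3.141, -0.0, 2.44]
wrist_force: [-0.7, 0.6, -1.7]
finger_gap: 0.4
finger_force: 0.0
```

```bash
python3 - <<'E'
from st import *
s=st();im=viewer.camera("wrist");cv2.imwrite("pics/w7.png",im[:,:,::-1]);mark(2,s,im);c=cam("wrist",s)
for k in models.cut_out("wrist","strap")[:1]:
    ys,xs=np.nonzero(k["region"]);print(k["p"],k["box"])
    q=np.array([ray(c,u,v,73)[:2] for u,v in zip(xs,ys)])-N
    a=np.degrees(np.arctan2(q[:,1].mean(),q[:,0].mean()));print("strap world deg",a,"rel",a+24,"max r",np.hypot(*q.T).max())
E
```

```text
t 33.8 [592.1 121.6 203.2] r 107.17 th 17.0 yaw 139.8 Frad -0.5 Ftan 0.7 q6 -0.73
mark deg (world), contrast: [(338.0, 86.0), (165.5, 2.4)]
0.76 [268.2, 90.9, 331.3, 135.1]
strap world deg 66.21479383097845 rel 90.21479383097845 max r 106.609321742183
```

View pics/w7.png

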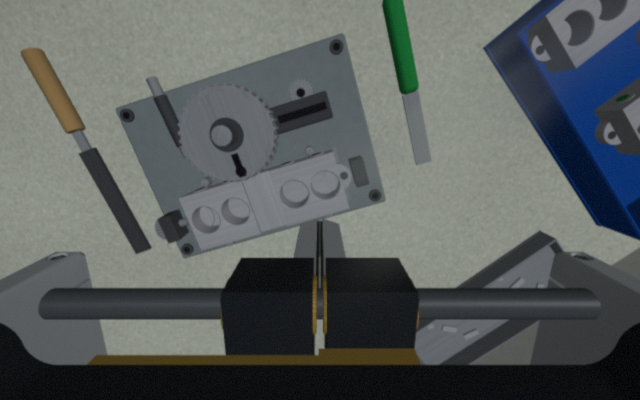

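The strap stands along the fixture's y at its stop (toe at (330,105), 90°). The nut line still points at the casting at (240,172), which is two full turns. The casting sits in its nest and the bystanders are where they were. Handing in.

```bash
python3 -c "
from cell import manip
print(manip.sign_off())"
```

```text
the job is handed in; nothing more can be done
None
```

The hand nut is two full turns loose (engraved line read about 721°), the strap is at its stop (about 90°) off the casting, and the casting is still in its nest; handed in at about 34 s, with nothing else seen moved.

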